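Pin the swivel arm of the trim stand and snap the linch pin's ring over

ROBOT

A 6-joint arm with a two-finger parallel gripper is mounted at the origin on the work surface. World frame = base frame: x ahead of the robot, y to its left, z up, the work surface at z = 0. Lengths are in mm, angles in degrees, forces in N, time in s.
With the tool pointing down it reaches from about 400 to 825 mm from the base axis. Payload 7 kg.
Tool frame: the origin (TCP) lies at the very end of the fingers, on their centre line; the grasp point (between the pads) lies 19 mm behind it; z points along the fingers, x is the direction in which the jaws open and shut, and the axes are right-handed (so a half turn about z gives the same grasp; the last joint's range is limited). The gripper opens to 88 mm and grips with 3 to 60 N. Pads are 19 mm wide; open, the fingers measure 130 mm over their backs; the gripper's body (78 mm by 193 mm) begins 47 mm behind the grasp point.
Start: joints at [83.027, 20.546, 0.682, 0, -70.136, -16.507], TCP at [268.943, 619.084, 203.861] pointing down, gripper open.
Joint ranges: [-176.03, 176.03], [-82.01, 121.73], [-58.28, 71.71], [-173.87, 95.51], [-174.79, -0.11], [-173.66, 173.66]. Speed limits (degrees/s): [136.94, 136.94, 172.46, 180, 180, 180].

INTERFACE

Orientations are given as a 3x3 rotation matrix whose columns are the frame's x, y, z axes.
In Python, from station import ctrl gives the robot as it stands.
- The arm moves only by the tool apply_moves, never from a script. Its argument "targets" is a list that holds one entry, the list of rows, each a list of 4 numbers: the shift along the world's x, y, z in m, then the turn about the world's z in degrees. In form: [[[tx, ty, tz, spin], ...]]. A call has 1 to 12 rows; each row shifts and turns the commanded pose from where the row before left it; what a row does not reach is not made up. A row lasts 1/8 s, in which the tool goes at most 62.5 mm and 10.7 degrees, less where a joint would pass 70% of its speed; a pose out of reach is approached as far as the arm can. A call is refused whole if a number of a shift passes 0.0625 or a number of a turn 10.7, either way. A call with a gripper value outside its range is refused whole. "fingers" is the opening, from 0 (shut) to 1 (fully open), set as the call begins (left out, the last holds). The fingers move at their own pace and stop on an object; "squeeze" is the grip in N (left out, the last holds). Time passes only in rows, so rows that do not move let the fingers close. It gives the time, the measured TCP pose, the force and the opening at its end, in the units of the state.
- ctrl.get_obs(): the state, without advancing time (a new reading comes with each control period).
- ctrl.get_image(name): name is "scene" or "top" or "wrist"; returns a dict with "image" (420x560x3 uint8, red, green, blue), "z_map" (420x560 float32, mm along the optical axis (not along the pixel's ray), 0 where there is no reading), "fov_y" (degrees; the focal length in pixels is half the picture's height over the tangent of half this angle, whatever the lens; pixels are square), "cx", "cy" (the principal point, pixels), "k1" (the pictures are not rectified: a ray, as slopes to the right and down, at radius r is drawn at 1 + k1 r^2 times it, then the intrinsics apply), "xyz" and "attitude" of the camera in the world; the wrist camera has in their place "tool_from_camera" (4x4, takes a point from camera to tool coordinates, whose origin is the TCP and whose axes are the tool frame's). Camera axes: x right, y down, z forward; pixel columns grow to the right and rows downward; lengths in mm; the calibration is good to about 2 mm. A picture is of the moment at which its call begins: read the wrist's pose just before it.
- ctrl.finish_job(): hands the job in, once; it reports no verdict.
The state is a dict: "time_s": time; "joint_pos": joint angles; "qvel": joint speeds; "effort": joint torques, N m; "position": TCP position; "eef_rot": TCP orientation; "force": force on the tool from outside, world axes, zero at the start; "ft_torque": the same for the moment, N m; "opening": finger opening in mm.
Only numpy, scipy, OpenCV 4.12 (cv2) and the standard library are available. Lean on these libraries where they do the work, as an engineer would, in place of code of your own. Each camera call takes 0.05 s, during which the arm holds its last target. There are 200 camera calls.

TASK

Lock the swivel arm of the trim stand: push its blue arm round until the red marks on the hub meet the red line on the post, push the linch pin fully home through hub and post, and flip its sprung ring over the top of the hub until it snaps down flat round the pin's end. Do not touch the freshly wrapped door handle on the arm, and leave everything else on the bench where it is.

Things in the scene. Friction and masses are not known exactly. Their poses are not given: they have to be found in the camera images.
- trim_stand: Trim stand fixed to the bench: dark base plate 160 x 120 x 12 mm carrying an upright steel post (22 mm across). Origin: underside of the plate on the post's axis, z up. The post has one 10 mm cross hole at 115 mm height that runs along this frame's x axis. Its x axis points away from the robot within 0.3 rad.
- post_top (a point): Centre of the post's end face, 135 mm above the bench; a red line across the face runs along the cross hole. Red marks on the top of the hub (blue upright cylinder round the post, 38 mm across, 60 to 127 mm high) meet that line when the arm is in line. Axes as the stand's.
- swivel_arm (a joint): Turn of the arm about the post (rad, counter-clockwise from above). 0 = the hub's pin hole lines up with the post's cross hole and the arm points along the stand's +y. It starts at +0.4 to +0.85, swung towards the robot, and must be pushed clockwise, away from the robot. Stiff (0.3 N m): it stays where it is left. The pin enters the post only within about 0.09 of 0.
- tube_push (a point): Point on the centre line of the arm's blue 25 mm square tube, 125 mm from the post's axis, 83 mm above the bench: a good place to push. y axis: along the tube, outwards from the hub. The tube is bare from 30 to 230 mm from the axis.
- door_handle: Freshly wrapped grey car door handle, 185 mm long, lying crosswise over the outer end of the arm, 250 mm from the post's axis, 112 to 153 mm above the bench. Not to be touched. Origin: underside of its middle.
- linch_pin (a joint): How far the linch pin has been pushed in (m): 0 = pulled out, 0.039 = fully home, its collar against the hub. It starts at 0 to 0.0015, held level in the near wall of the hub, pointing at the post's axis, and slides with about 3 N of friction. It turns with the arm. The post stops it after 2 to 5 mm if the holes are not in line.
- pin_head (a point): Middle of the outer face of the pin's button head (16 mm across, brass-coloured), 115 mm above the bench; the place to push. x axis: the way the pin goes in. It lies 77 mm from the post's axis when pulled out, 38 mm when home. The shank is 8 mm thick; the ring's hinge lies 14 mm ahead of this point, at the same height.
- pin_tip (a point): Round end of the pin's shank, 64 mm ahead of pin_head; when the pin is home it stands out of the far side of the hub by 7 mm.
- snap_ring (a joint): Angle of the sprung ring from shut (rad). 0 = shut: flat and level round the top of the hub, past the pin's tip. It starts open, upright and leaning back on its stop (1.75). Its spring is over-centre at 0.83: above that it springs open, below it springs shut. Its far edge needs about 3 N. It can shut only once the pin is nearly home; before that it strikes the hub's top.
- ring_far (a point): Point of the ring farthest from its hinge (54 mm): the top of the ring while it stands open, beyond the pin's tip when shut. The ring is 4 mm brass-coloured wire, round, 58 mm outside diameter, hinged across the pin's head on a level axis at right angles to the pin; it shuts by tipping over in the direction in which the pin goes in.
- coffee_cup: Bystander: lidded paper coffee cup, 86 mm wide, 116 mm tall. Origin: centre of its underside. Leave it where it is.
- spray_bottle: Bystander: clear spray bottle lying on its side, 180 mm long, 65 mm high. Origin: centre of its underside. Leave it where it is.
- primer_vial: Bystander: amber glass vial with black cap, 33 mm wide, 84 mm tall, fragile. Origin: centre of its underside. Leave it where it is.
- film_knife: Bystander: white film knife lying beside the stand's base plate, 150 x 20 x 16 mm. Origin: centre of its underside. Leave it where it is.
- squeegee: Bystander: red squeegee lying behind the stand, 72 x 35 x 8 mm. Origin: centre of its underside. Leave it where it is.
- trim_fork: Bystander: trim fork with black handle, 240 mm long, lying. Origin: centre of its underside. Leave it where it is.
- bit_case: Bystander: black bit case, 130 x 100 x 40 mm. Origin: centre of its underside. Leave it where it is.
- handle_gasket: Bystander: black rubber gasket, about 58 x 42 x 7 mm. Origin: centre of its underside. Leave it where it is.

How it is judged:
By the outcome, as a careful person would: the job done as asked, in the order asked, and still so for the second after the job is handed in, with the robot touching nothing.
It also fails if it takes over 48 s, if anything falls off the work surface, if the arm or the gripper's body presses on something with over 40 N, if the wrist force passes 120 N, or if a joint passes its speed limit or range.

## Working session

There is one attempt and no reset: what is moved stays moved. The work goes in short steps, Python scripts to look and compute and a tool call to move; the robot and the scene stay as the last step left them, time stands still between calls to the robot, and variables do not carry over. Pictures are saved under pics/ and viewed, about 8 in all and at most 12, crops included, and the job is handed in when it is done.

Besides the shell and the picture viewer there is one more tool, called after ">>>" in YAML: its name, and indented under it one key for each argument. apply_moves: Moves the arm, as the interface text tells. Its arguments: {"type":"object","properties":{"targets":{"type":"array","items":{"type":"array","items":{"type":"array","items":{"type":"number"}}}},"fingers":{"type":"number"},"squeeze":{"type":"number"}},"required":["targets"]}

```bash
mkdir -p pics; ls; cat > h.py <<'E'
import numpy as np, cv2
from station import ctrl
def cam(name):
    o=ctrl.get_obs(); d=ctrl.get_image(name); h=d["image"].shape[0]
    d["f"]=h/2/np.tan(np.radians(d["fov_y"])/2)
    if name=="wrist":
        T=np.array(d["tool_from_camera"]); R=np.array(o["eef_rot"]); 
        d["R"]=R@T[:3,:3]; d["p"]=R@T[:3,3]+np.array(o["position"])
    else: d["R"]=np.array(d["attitude"]); d["p"]=np.array(d["xyz"])
    return d
def K(d): return np.array([[d["f"],0,d["cx"]],[0,d["f"],d["cy"]],[0,0,1.]]),np.array([d["k1"],0,0,0.])
def slopes(d,uv):
    k,c=K(d); return cv2.undistortPoints(np.array(uv,float).reshape(-1,1,2),k,c).reshape(-1,2)
def plane(d,uv,z):
    s=slopes(d,uv); r=np.c_[s,np.ones(len(s))]@d["R"].T
    return d["p"]+r*((z-d["p"][2])/r[:,2])[:,None]
def depth(d,uv):
    s=slopes(d,uv); z=np.array([d["z_map"][int(v),int(u)] for u,v in uv])
    return d["p"]+(np.c_[s,np.ones(len(s))]*z[:,None])@d["R"].T
def proj(d,P):
    q=(np.atleast_2d(P)-d["p"])@d["R"]; k,c=K(d)
    return cv2.projectPoints(q,np.zeros(3),np.zeros(3),k,c)[0].reshape(-1,2)
def save(d,n,crop=None,s=1):
    im=d["image"][:,:,::-1]
    if crop: im=im[crop[1]:crop[3],crop[0]:crop[2]]
    cv2.imwrite("pics/"+n,cv2.resize(im,None,fx=s,fy=s,interpolation=cv2.INTER_CUBIC))
E
python3 - <<'E'
from h import *
import pickle
a=cam("top");b=cam("scene")
for d in (a,b): print(d["p"],d["R"].round(3).tolist(),d["fov_y"],d["k1"])
pickle.dump((a,b),open("ab.pkl","wb"))
save(a,"top0.png",s=1.4);save(b,"scene0.png",s=1.4)
print(ctrl.get_obs())
E
```

```text
pics
[ 479.33186966    4.20866878 1474.22720711] [[-0.028, -0.998, 0.058], [-1.0, 0.029, 0.008], [-0.01, -0.058, -0.998]] 44.08539499911535 -0.10808675466009628
[1514.71938124 -120.38048394  963.67090851] [[0.132, 0.659, -0.741], [0.991, -0.08, 0.105], [0.01, -0.748, -0.663]] 52.39655899160341 0.025984189361773824
{'time_s': 0.1, 'joint_pos': array([ 8.30267783e+01,  2.05887904e+01,  6.37312221e-01, -1.58009285e-02,
       -7.01372418e+01, -1.65072673e+01]), 'qvel': array([-0.0745522 , -0.17263402,  0.16367999,  0.00116701,  0.0730069 ,
        0.06085572]), 'effort': array([-1.66910104e-03, -5.84165990e+01,  2.93750006e+01,  7.01557517e+00,
        1.01267447e-02, -5.17120043e-05]), 'position': array([268.79034649, 618.63826158, 202.99303951]), 'eef_rot': array([[-3.98522535e-01, -9.17158433e-01, -4.45442870e-04],
       [-9.17157217e-01,  3.98522738e-01, -1.50550069e-03],
       [ 1.55830177e-03, -1.91434810e-04, -9.99998768e-01]]), 'force': array([ 0.19236966, -0.14578957, -0.41781046]), 'ft_torque': array([-0.01014177, -0.0215764 , -0.02339505]), 'opening': 87.37661933229384}
```

View pics/top0.png

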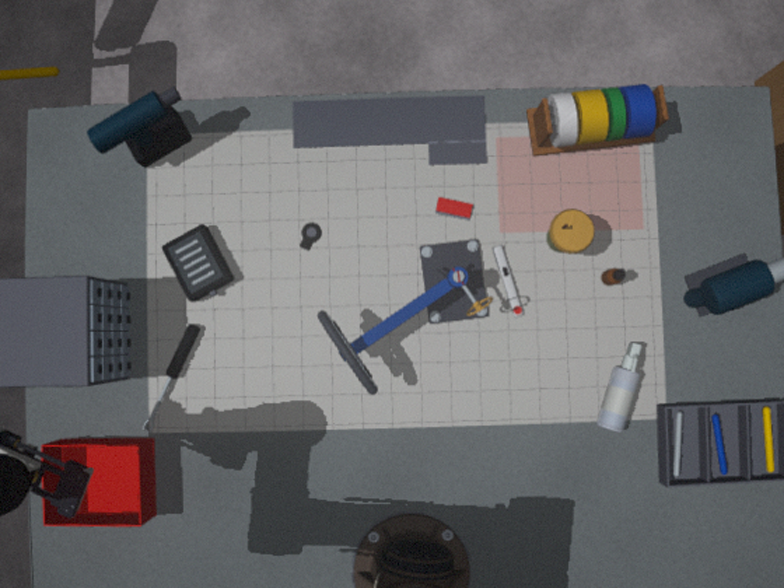

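View pics/scene0.png

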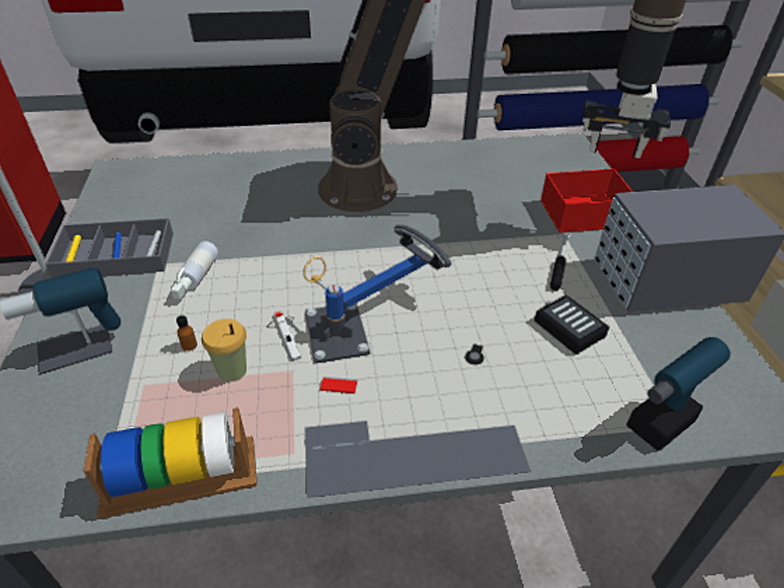

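Top view: post top at about (458,275) of the 1.4x picture; arm runs to lower left (330,350) to the handle; pin and ring lie at lower right (478,305). Scene view: ring stands upright at (315,268), robot-side of hub.

```bash
python3 - <<'E'
from h import *
import pickle
a,b=pickle.load(open("ab.pkl","rb"))
hsv=cv2.cvtColor(a["image"],cv2.COLOR_RGB2HSV)
P=plane(a,[[458/1.4,275/1.4]],135)[0];print("post",P, depth(a,[[458/1.4,275/1.4]]))
m=cv2.inRange(hsv,(105,100,50),(125,255,255));v,u=np.nonzero(m)
k=(u>245)&(u<340)&(v>180)&(v<260);uv=np.c_[u,v][k]
q=plane(a,uv,95.5);r=np.hypot(*(q-P)[:,:2].T);q=q[(r>40)&(r<225)]
l=cv2.fitLine(q[:,:2].astype(np.float32),cv2.DIST_L2,0,.01,.01).ravel();print(l,len(q))
t=l[:2] if l[1]>0 else -l[:2]
n=np.array([-t[1],t[0]]);print("arm ang from +y",np.degrees(np.arctan2(-t[0],t[1])),"offset of axis",(P[:2]-l[2:])@n)
# base plate
g=a["image"].astype(int);m=((g.max(2)<95)).astype(np.uint8)*255;m[:170]=0;m[232:]=0;m[:,:298]=0;m[:,352:]=0
m=cv2.morphologyEx(m,cv2.MORPH_OPEN,np.ones((5,5)))
c=max(cv2.findContours(m,0,2)[0],key=cv2.contourArea)
bx=cv2.boxPoints(cv2.minAreaRect(c));W=plane(a,bx,12);print("plate",W.round(),np.linalg.norm(W[1]-W[0]),np.linalg.norm(W[2]-W[1]),W.mean(0))
e=W[1]-W[0];print(np.degrees(np.arctan2(e[1],e[0])))
# feet/screws
print(plane(a,np.array([[427,252],[473,246],[435,317],[483,311]])/1.4,14).round())
E
```

```text
post [ 583.34643686 -103.65289019  135.        ] [[ 583.3403518  -103.64658008  135.07834749]]
[  0.53791666  -0.842998   512.11017      4.023389  ] 599
arm ang from +y 32.541927 offset of axis -2.131169349717683
plate [[ 662.  -45.   12.]
 [ 658. -169.   12.]
 [ 544. -165.   12.]
 [ 548.  -41.   12.]] 124.90473724493525 113.62981374479376 [ 603.03235152 -105.06489798   12.        ]
-91.63181320343007
[[ 641.  -52.   14.]
 [ 651. -146.   14.]
 [ 509.  -64.   14.]
 [ 519. -161.   14.]]
```

>>> apply_moves:
  targets:
    - [[0, 0, 0.04, 0], [0, 0, 0.04, 0], [0.01, -0.03, 0.04, -4], [0.0175, -0.053, 0, -4], [0.0175, -0.053, 0, -4], [0.0175, -0.053, 0, -4], [0.0175, -0.053, 0, -4], [0.0175, -0.053, 0, -4], [0.0175, -0.053, 0, -4], [0.0175, -0.053, 0, -4], [0.0175, -0.053, 0, -4], [0.0175, -0.053, 0, -4]]
  fingers: 0

```text
time_s: 1.6
position: [436.4, 110.3, 323.9]
eef_rot: [[-0.896, -0.445, 0.0], [-0.445, 0.896, 0.0], [-0.0, 0.0, -1.0]]
force: [0.9, 1.1, 0.8]
opening: 0.7
```

>>> apply_moves:
  targets:
    - [[0.015, -0.05, 0, -4], [0.015, -0.05, 0, -2], [0.01, -0.02, 0, 0], [0, 0, 0, 0], [0, 0, 0, 0]]

```text
time_s: 2.22
position: [476.1, -7.6, 323.6]
eef_rot: [[-0.937, -0.35, -0.001], [-0.35, 0.937, 0.0], [0.0, 0.0, -1.0]]
force: [-0.8, 0.2, 1.0]
opening: 0.6
```

```bash
python3 - <<'E'
from h import *
import pickle
d=cam("wrist"); pickle.dump(d,open("w1.pkl","wb")); save(d,"w1.png",s=1.4)
print(np.array(d["tool_from_camera"]).round(3).tolist(),d["p"],d["fov_y"])
print(proj(d,[[583.3,-103.6,135],[583-125*.537,-103.6+125*.843,83],[518,-145,115]]))
E
```

```text
[[1.0, -0.001, -0.001, -0.354], [0.001, 0.953, 0.304, -81.423], [0.001, -0.304, 0.953, -180.946], [0.0, 0.0, 0.0, 1.0]] [505.0975042  -83.78866214 504.53093094] 68.05083181195864
[[216.34756566  66.82417595]
 [247.18855236 167.55810383]
 [284.45904235  54.01006685]]
```

View pics/w1.png

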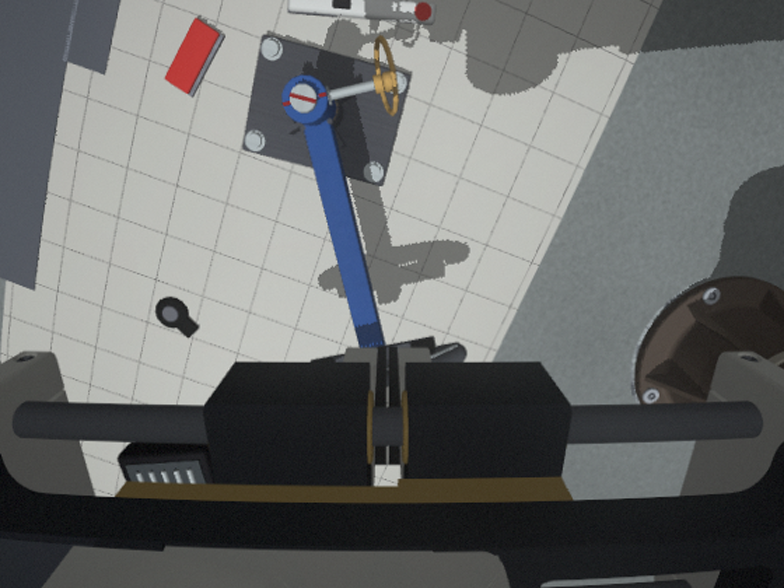

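Wrist view: post top at (302,98) of the 1.4x picture with the red line, hub marks near (285,100) and (327,93), pin running right to the head and the upright ring at (388,80), blue tube down to (370,320).

```bash
cat >> h.py <<'E'
def measure(d,P0=(583.3,-103.6),tube=True):
    hsv=cv2.cvtColor(d["image"],cv2.COLOR_RGB2HSV)
    red=cv2.inRange(hsv,(0,120,60),(8,255,255))|cv2.inRange(hsv,(172,120,60),(180,255,255))
    v,u=np.nonzero(red); q=plane(d,np.c_[u,v],135); q2=plane(d,np.c_[u,v],127.5)
    r=np.hypot(*(q[:,:2]-P0).T); k=r<10; A=q[k,:2]; 
    r2=np.hypot(*(q2[:,:2]-P0).T); M=q2[(r2>12.5)&(r2<21),:2]; 
    l=cv2.fitLine(A.astype(np.float32),2,0,.01,.01).ravel(); print("line deg",np.degrees(np.arctan(l[1]/l[0])),"centre",l[2:],len(A))
    l=cv2.fitLine(M.astype(np.float32),2,0,.01,.01).ravel(); print("marks deg",np.degrees(np.arctan(l[1]/l[0])),"centre",l[2:],len(M))
    b=cv2.inRange(hsv,(105,120,40),(125,255,255)); v,u=np.nonzero(b); q=plane(d,np.c_[u,v],95.5)
    r=np.hypot(*(q[:,:2]-P0).T); q=q[(r>45)&(r<190)]
    l=cv2.fitLine(q[:,:2].astype(np.float32),2,0,.01,.01).ravel(); t=l[:2]*np.sign(l[1]); n=np.array([-t[1],t[0]])
    print("tube deg",np.degrees(np.arctan2(-t[0],t[1])),"axis offset",(np.array(P0)-l[2:])@n,len(q))
E
python3 - <<'E'
from h import *
import pickle
d=pickle.load(open("w1.pkl","rb")); measure(d)
hsv=cv2.cvtColor(d["image"],cv2.COLOR_RGB2HSV)
m=cv2.inRange(hsv,(13,110,60),(25,255,255)); m[100:]=0; v,u=np.nonzero(m)
X=depth(d,np.c_[u,v]);k=(X[:,2]>95)&(X[:,2]<180);X=X[k]; print(len(X),X.min(0),X.max(0))
e=np.array([np.cos(np.radians(32.5)),np.sin(np.radians(32.5))]);c=(X[:,:2]-[583.3,-103.6])
Q=np.c_[c@e,c@[-e[1],e[0]],X[:,2]]
print(np.percentile(Q,[1,50,99],axis=0).round(1)); print(Q[Q[:,2]>158].mean(0),Q[Q[:,2]<122].mean(0))
E
```

```text
line deg 7.091815 centre [ 582.89825 -100.70936] 39
marks deg 32.728493 centre [ 584.0109   -100.113884] 22
tube deg 32.642754 axis offset 0.8693056622661783 1994
338 [ 510.11734254 -158.18447047  116.18255597] [ 541.18532306 -112.93175917  170.35863358]
[[-71.2 -19.5 117.3]
 [-65.5   4.7 122.8]
 [-57.   29.5 170.1]]
[-69.81949275   4.90849969 166.02666017] [-62.66416111   3.90827456 120.14259299]
```

>>> apply_moves:
  targets:
    - [[0, -0.008, -0.04, 6], [0, -0.006, -0.05, 6], [0, 0, -0.05, 0], [0, 0, -0.05, 0], [0, 0, -0.035, 0], [0, 0, -0.02, 0], [0.006, 0.004, 0, 0], [0.006, 0.004, 0, 0], [0, 0, 0, 0]]

```text
time_s: 3.4
position: [489.9, -13.0, 80.0]
eef_rot: [[-0.843, -0.538, 0.002], [-0.538, 0.843, 0.001], [-0.002, -0.001, -1.0]]
force: [-0.8, -0.0, 0.3]
opening: 0.5
```

```bash
python3 - <<'E'
from h import *
d=cam("wrist"); save(d,"w2.png"); o=ctrl.get_obs(); print(o["position"],o["force"]); measure(d,(583.2,-101.5))
E
```

```text
[489.31766864 -13.29093847  79.76622059] [-0.07337652 -0.28897984 -0.38255847]
line deg 23.560253 centre [ 574.56476  -100.954926] 37
marks deg 30.447796 centre [595.16785 -91.58507] 28
tube deg 31.80831 axis offset -2.3488479263482915 6594
```

View pics/w2.png

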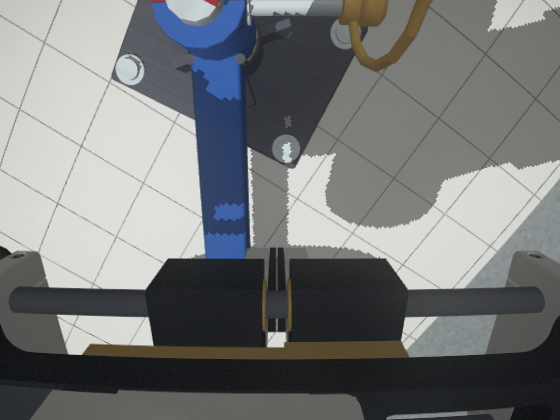

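Clear of the tube on the robot side. Push round.

>>> apply_moves:
  targets:
    - [[0.004, 0.0036, 0, -2.3], [0.004, 0.0036, 0, -2.3], [0.004, 0.0036, 0, -2.3], [0.004, 0.0036, 0, -2.3], [0.004, 0.0036, 0, -2.3], [0.0042, 0.0026, 0, -2.3], [0.0042, 0.0025, 0, -2.3], [0.0042, 0.0024, 0, -2.3], [0.0042, 0.0023, 0, -2.3], [0.0042, 0.0022, 0, -2.3], [0, 0, 0, 0], [0, 0, 0, 0]]

```text
time_s: 4.95
position: [529.3, 16.0, 79.2]
eef_rot: [[-0.986, -0.166, 0.0], [-0.166, 0.986, 0.0], [-0.0, 0.0, -1.0]]
force: [0.8, -0.3, -0.1]
opening: 0.6
```

```bash
python3 - <<'E'
from h import *
d=cam("wrist"); measure(d,(583.2,-101.5)); d=cam("top"); measure(d,(583.3,-103.6))
E
```

```text
Traceback (most recent call last):
  File "h.py", line 33, in measure
    l=cv2.fitLine(A.astype(np.float32),2,0,.01,.01).ravel(); print("line deg",np.degrees(np.arctan(l[1]/l[0])),"centre",l[2:],len(A))
      ~~~~~~~~~~~^^^^^^^^^^^^^^^^^^^^^^^^^^^^^^^^^^
cv2.error: OpenCV(4.12.0) /io/opencv/modules/imgproc/src/linefit.cpp:50: error: (-215:Assertion failed) count > 0 in function 'fitLine2D_wods'
```

```bash
sed -i 's/^    l=cv2.fitLine(\([AM]\)\.astype/    if len(\1)>5: l=cv2.fitLine(\1.astype/' h.py; python3 - <<'E'
from h import *
d=cam("wrist"); measure(d,(583.2,-101.5)); save(d,"w3.png"); d=cam("top"); measure(d,(583.3,-103.6)); d=cam("scene"); measure(d,(583.3,-103.6))
E
```

```text
marks deg 33.14511 centre [595.62286 -92.5939 ] 122
tube deg 34.169292 axis offset 1.236556857647436 6924
tube deg 77.51577 axis offset 35.824195515744215 49
tube deg 42.89897 axis offset 25.238857649611084 236
```

View pics/w3.png

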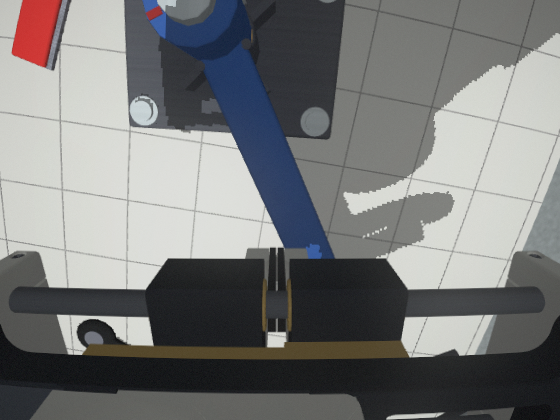

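The arm still stands at about 33°, yet the fingers seem to be beyond the tube with no force; check heights and the scene view.

```bash
python3 - <<'E'
from h import *
d=cam("wrist"); print("tube",depth(d,[[240,100],[265,150],[290,210],[305,240]]).round(1)); print("finger",depth(d,[[262,252],[290,252],[278,252],[278,290]]).round(1))
print("plate",depth(d,[[170,80],[320,60]]).round(1), "tcp px",proj(d,ctrl.get_obs()["position"]))
s=cam("scene"); save(s,"s2.png",(180,80,380,280),3)
o=ctrl.get_obs();print(o["position"],o["force"],proj(s,o["position"]))
E
```

```text
tube [[561.8 -65.8  95.9]
 [545.5 -43.   94.8]
 [526.8 -12.8  96.2]
 [514.8   4.2  94.5]]
finger [[538.6   7.7 111.3]
 [524.2   5.1 111.8]
 [530.    8.3 107.2]
 [534.2 -14.5 180.7]]
plate [[ 625.3  -72.8   12.8]
 [ 517.1 -104.4   12.1]] tcp px [[276.79043637 243.56767104]]
[529.3957846   16.05116146  78.9314278 ] [-0.20063411  0.05061764  0.80587173] [[275.66103311 204.54118476]]
```

View pics/s2.png

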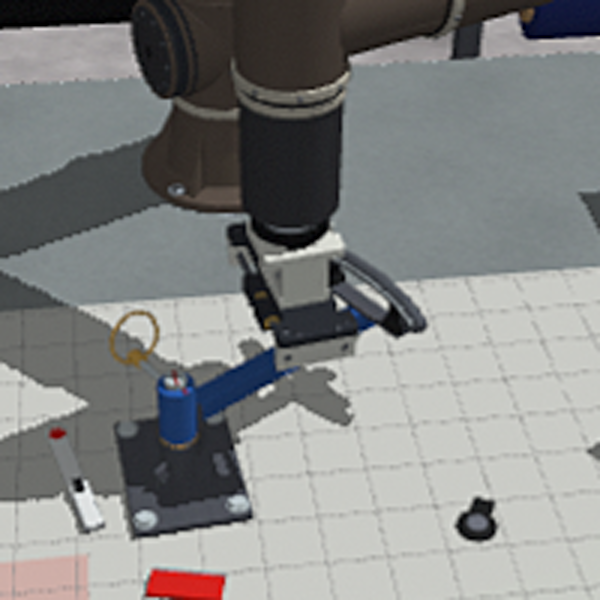

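The fingers seem to end above the tube top, although the TCP reads z=79. Check where the finger ends lie in depth.

```bash
python3 - <<'E'
from h import *
o=ctrl.get_obs();R=np.array(o["eef_rot"]);t=np.array(o["position"])
for n,(a,b,c,e) in (("wrist",(240,235,320,300)),("scene",(255,150,310,215))):
    d=cam(n); uv=np.array([[u,v] for v in range(b,e) for u in range(a,c)])
    X=(depth(d,uv)-t)@R; im=d["image"]
    k=(abs(X[:,0])<30)&(abs(X[:,1])<20)&(X[:,2]>-60)&(X[:,2]<5)
    Y=X[k]; U=uv[k]; print(n,k.sum(),"max z",np.sort(Y[:,2])[-12:].round(1))
    for z in range(-60,5,5):
        q=Y[(Y[:,2]>=z)&(Y[:,2]<z+5)]
        if len(q): print(z,len(q),q.min(0).round(1),q.max(0).round(1))
E
```

```text
wrist 1781 max z [-15.3 -15.3 -15.3 -15.3 -15.3 -15.2 -15.2 -15.1 -15.  -15.  -14.9 -14.8]
-60 106 [ -5.4 -10.1 -60. ] [  5.   -7.3 -55. ]
-55 88 [ -5.5 -10.  -55. ] [  5.2  -6.9 -50.2]
-50 76 [ -3.9  -9.  -49.9] [  3.5  -7.4 -45.1]
-45 200 [ -7.  -10.2 -44.9] [ 13.1  -0.9 -40. ]
-40 256 [-16.1 -10.2 -40. ] [ 15.7  -1.5 -35. ]
-35 240 [-16.2 -10.2 -35. ] [ 15.7  -6.2 -30. ]
-30 143 [-16.1 -10.1 -30. ] [ 15.6  -7.3 -25. ]
-25 15 [ -3.8  -8.4 -24.9] [  3.4  -7.5 -23.3]
-20 654 [  1.2 -13.3 -18.6] [ 24.8   2.3 -15. ]
-15 3 [  3.   -9.6 -15. ] [ 16.9  -4.5 -14.8]
scene 34 max z [-0.5  0.5  0.5  1.3  1.7  2.4  3.   3.1  3.4  3.5  4.2  4.7]
-20 11 [  0.2 -19.6 -19.5] [ 27.  -11.6 -16.2]
-15 5 [ -2.9 -19.3 -14.5] [ 24.  -11.3 -12.6]
-10 3 [  1.4 -18.   -8.8] [  3.1 -11.   -5.6]
-5 4 [ -2.1 -19.   -4.7] [ 6.  -7.  -0.5]
0 11 [  0.3 -18.3   0.5] [12.7 11.6  4.7]
```

```bash
python3 - <<'E'
from h import *
o=ctrl.get_obs();R=np.array(o["eef_rot"]);t=np.array(o["position"])
d=cam("wrist")
for u in (60,180,230,255,268,278,286,300,330,380):
    print(u,[(v,*((depth(d,[[u,v]])[0]-t)@R).round().astype(int)) for v in (240,246,250,256,262,275,300,335,350,380,410)])
d=cam("scene"); uv=np.array([[u,v] for v in range(120,215) for u in range(230,320)])
X=(depth(d,uv)-t)@R
for z in range(-160,0,10):
    q=X[(X[:,2]>=z)&(X[:,2]<z+10)&(abs(X[:,0])<110)&(abs(X[:,1])<110)]
    if len(q): print(z,len(q),np.percentile(q,2,axis=0).round(),np.percentile(q,98,axis=0).round())
E
```

```text
60 [(240, np.int64(-203), np.int64(32), np.int64(78)), (246, np.int64(-204), np.int64(38), np.int64(78)), (250, np.int64(-206), np.int64(43), np.int64(78)), (256, np.int64(-208), np.int64(49), np.int64(78)), (262, np.int64(-209), np.int64(55), np.int64(78)), (275, np.int64(-212), np.int64(70), np.int64(78)), (300, np.int64(-64), np.int64(-29), np.int64(-105)), (335, np.int64(-81), np.int64(-3), np.int64(-90)), (350, np.int64(-80), np.int64(2), np.int64(-93)), (380, np.int64(-49), np.int64(-25), np.int64(-130)), (410, np.int64(-45), np.int64(-24), np.int64(-137))]
180 [(240, np.int64(-88), np.int64(31), np.int64(77)), (246, np.int64(-89), np.int64(38), np.int64(78)), (250, np.int64(-89), np.int64(42), np.int64(79)), (256, np.int64(-89), np.int64(47), np.int64(77)), (262, np.int64(-30), np.int64(-37), np.int64(-96)), (275, np.int64(-27), np.int64(-37), np.int64(-104)), (300, np.int64(-25), np.int64(-35), np.int64(-113)), (335, np.int64(-26), np.int64(-24), np.int64(-113)), (350, np.int64(-26), np.int64(-21), np.int64(-116)), (380, np.int64(-22), np.int64(-23), np.int64(-128)), (410, np
[... 4562 characters left out ...]
51.  -24. -160.] [ -17.   20. -150.]
-150 64 [ -52.  -26. -150.] [   2.   20. -140.]
-140 372 [ -97.  -39. -139.] [  92.   35. -130.]
-130 115 [ -98.  -40. -130.] [  88.   34. -121.]
-120 148 [ -96.  -40. -120.] [  82.   36. -110.]
-110 133 [ -90.  -40. -110.] [  83.   35. -100.]
-100 90 [ -91.  -39. -100.] [ 84.  33. -91.]
-90 2 [-81. -25. -88.] [ 83. -16. -87.]
-80 51 [ 39.  85. -77.] [ 91. 109. -70.]
-70 40 [ 25.  80. -70.] [ 96. 109. -61.]
-60 9 [-30. -80. -60.] [106. 108. -51.]
-50 10 [ -40. -109.  -49.] [109.  88. -41.]
-40 18 [  8. -47. -38.] [110.  95. -30.]
-30 119 [-20. -94. -29.] [104. 110. -20.]
-20 220 [ -32. -103.  -20.] [ 67.  96. -10.]
-10 56 [-26. -83. -10.] [ 56. 107.  -0.]
```

The gripper really ends about 24 mm short of the reported TCP (finger tips seen at tool z≈-24, body at ≈-90 rather than -66), so the fingers passed over the tube. True tip z = reported z + 24. Go back and redo it lower.

>>> apply_moves:
  targets:
    - [[0, 0, 0.02, 0], [-0.016, -0.012, 0, 7.5], [-0.016, -0.012, 0, 7.5], [-0.015, -0.01, 0, 7.5], [0, 0, -0.02, 0], [0, 0, -0.015, 0], [0, 0, -0.008, 0], [0, 0, 0, 0]]

```text
time_s: 6.45
position: [482.2, -18.0, 55.5]
eef_rot: [[-0.848, -0.53, -0.001], [-0.53, 0.848, -0.0], [0.001, 0.0, -1.0]]
force: [-0.5, 0.5, 0.2]
opening: 0.6
```

```bash
python3 - <<'E'
from h import *
o=ctrl.get_obs(); print(o["position"],o["force"])
d=cam("wrist"); R=np.array(o["eef_rot"]);t=np.array(o["position"])
X=(depth(d,[[278,v] for v in range(240,254,2)])-t)@R; print(X.round())
E
```

```text
[482.1746187  -18.02764477  55.49324675] [-0.49148576  0.51263536  0.22749765]
[[  0.  21.  55.]
 [  0.  22.  53.]
 [  0.  25.  55.]
 [  0.  27.  55.]
 [  0.  -8. -24.]
 [  0.  -8. -26.]
 [  0.  -8. -29.]]
```

Tip confirmed at -24, bench at 0. Push.

>>> apply_moves:
  targets:
    - [[0.008, 0.005, 0, 0], [0.0047, 0.0038, 0, -2], [0.0047, 0.0038, 0, -2.5], [0.0047, 0.0038, 0, -2.5], [0.0047, 0.0038, 0, -2.5], [0.0047, 0.0038, 0, -2.5], [0.0048, 0.0028, 0, -2.5], [0.0048, 0.0026, 0, -2.5], [0.0048, 0.0024, 0, -2.5], [0.0048, 0.0022, 0, -2.5], [0.0047, 0.002, 0, -2.5], [0, 0, 0, 0]]

```text
time_s: 8.0
position: [538.7, 18.5, 56.2]
eef_rot: [[-0.991, -0.131, 0.001], [-0.131, 0.991, 0.0], [-0.001, 0.0, -1.0]]
force: [-0.3, -0.4, 0.2]
opening: 0.3
```

```bash
python3 - <<'E'
from h import *
d=cam("wrist"); measure(d,(583.2,-101.5)); print(ctrl.get_obs()["position"],ctrl.get_obs()["force"])
E
```

```text
tube deg 6.0887766 axis offset -2.816651503798596 7704
[538.57524324  18.44021937  56.17087216] [ 0.28715328 -0.59677603  0.63418714]
```

>>> apply_moves:
  targets:
    - [[-0.02, -0.003, 0, 0], [0, 0, 0.04, 0], [0, 0, 0.06, 0], [-0.01, -0.01, 0.06, 0], [-0.01, -0.01, 0.06, -1], [0, 0, 0, 0], [0, 0, 0, 0]]

```text
time_s: 8.93
position: [497.7, -4.7, 276.1]
eef_rot: [[-0.993, -0.114, 0.001], [-0.114, 0.993, 0.001], [-0.001, 0.001, -1.0]]
force: [0.1, 1.1, -1.0]
opening: 0.5
```

```bash
python3 - <<'E'
from h import *
d=cam("wrist"); measure(d,(583.2,-101.5)); print(ctrl.get_obs()["position"])
hsv=cv2.cvtColor(d["image"],cv2.COLOR_RGB2HSV)
m=cv2.inRange(hsv,(13,110,60),(25,255,255)); v,u=np.nonzero(m)
X=depth(d,np.c_[u,v]);k=(X[:,2]>95)&(X[:,2]<180)&(X[:,1]<-60)&(X[:,0]>480);X=X[k]
a=np.radians(6.8);e=np.array([np.cos(a),np.sin(a)]);c=(X[:,:2]-[583.2,-101.5])
Q=np.c_[c@e,c@[-e[1],e[0]],X[:,2]]
print(len(Q),np.percentile(Q,[1,50,99],axis=0).round(1)); print("ring top",Q[Q[:,2]>162].mean(0),"low",Q[Q[:,2]<122].mean(0), Q[Q[:,2]<122].min(0),Q[Q[:,2]<122].max(0))
save(d,"w4.png",(100,0,400,225),2.6)
E
```

```text
line deg 5.758236 centre [ 583.15247 -100.93821] 42
marks deg 7.134487 centre [ 581.3584   -100.871124] 27
tube deg 7.056942 axis offset -1.2702045599777847 2350
[497.35602774  -4.84019771 275.12976526]
363 [[-7.340e+01 -2.500e+01  1.173e+02]
 [-6.610e+01  1.000e-01  1.227e+02]
 [-5.810e+01  2.720e+01  1.705e+02]]
ring top [-71.69493214  -2.26673688 168.00001456] low [-63.11231675   1.55931678 120.31295238] [-69.2173843  -13.58986217 116.63039791] [-58.00283762  16.5155567  121.99838798]
```

View pics/w4.png

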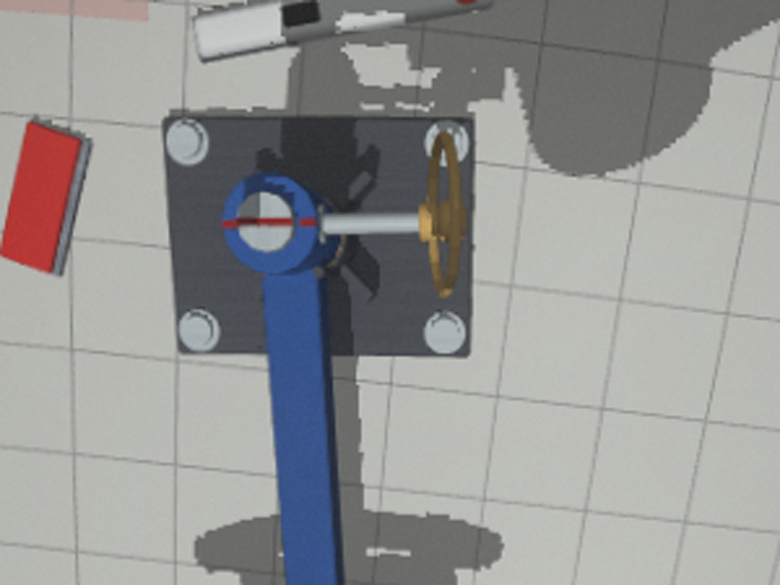

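Marks and line agree within about 1.4°. Now the pin: go behind its head.

>>> apply_moves:
  targets:
    - [[-0.011, -0.05, 0, 0], [-0.01, -0.05, 0, 0], [0, -0.009, -0.04, 0], [0, 0, -0.05, 0], [0, 0, -0.05, 0], [0, 0, -0.03, 0], [0, 0, -0.014, 0], [0, 0, 0, 0], [0, 0, 0, 0]]

```text
time_s: 10.1
position: [477.7, -113.8, 92.8]
eef_rot: [[-0.993, -0.114, 0.001], [-0.114, 0.993, -0.0], [-0.001, -0.0, -1.0]]
force: [0.5, -0.5, 0.1]
opening: 0.4
```

```bash
python3 - <<'E'
from h import *
d=cam("wrist"); o=ctrl.get_obs();print(o["position"],o["force"]); save(d,"w5.png")
E
```

```text
[ 477.82432075 -113.81599252   93.0279535 ] [-0.1494564   0.53600667  0.84825124]
```

View pics/w5.png

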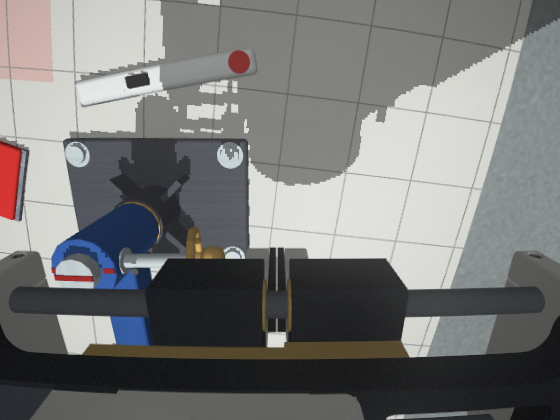

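Knife, marks (82,272), pin and ring (205,250) just ahead of the fingers; lined up. Lower 3 mm and push.

>>> apply_moves:
  targets:
    - [[0, 0, -0.003, 0], [0.0046, 0.0005, 0, 0], [0.0046, 0.0005, 0, 0], [0.0046, 0.0005, 0, 0], [0.0046, 0.0005, 0, 0], [0.0046, 0.0005, 0, 0], [0.0046, 0.0005, 0, 0], [0.0046, 0.0005, 0, 0], [0.0046, 0.0005, 0, 0], [0.0046, 0.0005, 0, 0], [0.0046, 0.0005, 0, 0]]

```text
time_s: 11.52
position: [523.1, -108.8, 88.8]
eef_rot: [[-0.994, -0.114, -0.0], [-0.114, 0.994, 0.0], [0.0, 0.0, -1.0]]
force: [-2.8, 2.3, 2.1]
opening: 0.3
```

>>> apply_moves:
  targets:
    - [[0.002, 0.0002, 0, 0], [0.002, 0.0002, 0, 0], [0.001, 0.0001, 0, 0], [0, 0, 0, 0]]

```text
time_s: 12.02
position: [528.0, -108.4, 88.9]
eef_rot: [[-0.994, -0.114, 0.0], [-0.114, 0.994, -0.0], [-0.0, -0.0, -1.0]]
force: [-3.5, 1.2, 3.3]
opening: 0.3
```

>>> apply_moves:
  targets:
    - [[0.0015, 0.0002, 0, 0], [0.0015, 0.0002, 0, 0], [0, 0, 0, 0]]

```text
time_s: 12.4
position: [530.0, -108.3, 88.8]
eef_rot: [[-0.994, -0.113, -0.002], [-0.113, 0.994, -0.0], [0.002, -0.0, -1.0]]
force: [-5.7, 0.8, 4.7]
opening: 0.6
```

>>> apply_moves:
  targets:
    - [[0.0012, 0.0001, 0, 0], [0, 0, 0, 0]]

```text
time_s: 12.65
position: [530.1, -108.3, 88.7]
eef_rot: [[-0.994, -0.113, -0.004], [-0.113, 0.994, -0.0], [0.004, 0.0, -1.0]]
force: [-8.9, 1.9, 7.3]
opening: 0.6
```

Stopped against the hub (9 N, no further travel, ~39 mm in). Back off, raise and check.

>>> apply_moves:
  targets:
    - [[-0.006, -0.0007, 0, 0], [-0.008, -0.0009, 0.005, 0], [0, 0, 0.014, 0], [0, 0, 0.014, 0], [0, 0, 0, 0]]

```text
time_s: 13.28
position: [519.7, -109.4, 123.9]
eef_rot: [[-0.993, -0.114, 0.004], [-0.114, 0.993, 0.0], [-0.004, -0.0, -1.0]]
force: [0.0, -0.2, 0.2]
opening: 0.3
```

```bash
python3 - <<'E'
from h import *
o=ctrl.get_obs();print(o["position"],o["force"])
a=np.radians(6.6);e=np.array([np.cos(a),np.sin(a)])
for n in("wrist","scene"):
    d=cam(n);hsv=cv2.cvtColor(d["image"],cv2.COLOR_RGB2HSV)
    m=cv2.inRange(hsv,(13,100,60),(28,255,255)); v,u=np.nonzero(m)
    X=depth(d,np.c_[u,v]);c=(X[:,:2]-[583.2,-101.2]);Q=np.c_[c@e,c@[-e[1],e[0]],X[:,2]]
    Q=Q[(Q[:,2]>95)&(Q[:,2]<180)&(abs(Q[:,0])<90)&(abs(Q[:,1])<45)]
    if len(Q): print(n,len(Q),np.percentile(Q,[2,50,98],axis=0).round(1),Q[Q[:,2]>160].mean(0))
save(d,"s3.png",(190,150,290,260),5)
E
```

```text
[ 519.65540152 -109.37528248  123.87268389] [ 0.04655493 -0.24177514  0.23158271]
wrist 857 [[-37.7 -28.  115.3]
 [-31.7  -6.7 122.8]
 [-20.3   6.5 166.5]] [-32.89649869 -16.66722684 163.81608848]
scene 35 [[-34.1 -27.6 119.6]
 [-27.9  -4.  133.9]
 [-12.4  26.2 163.7]] [-32.90771626   7.40937468 163.0263941 ]
```

View pics/s3.png

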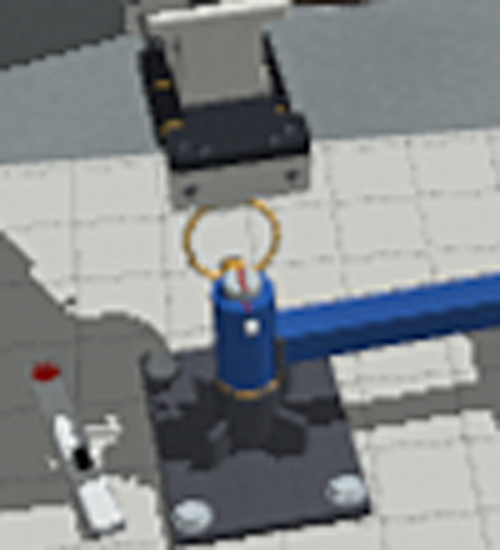

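Pin home (head at -38 mm, tip shows on the far side at (250,327)); ring upright. Flip the ring.

>>> apply_moves:
  targets:
    - [[0.006, 0.0007, -0.002, 0], [0.006, 0.0007, 0, 0], [0.006, 0.0007, 0, 0], [0.006, 0.0007, 0, 0], [0.006, 0.0007, 0, 0], [0.006, 0.0007, 0, 0], [0.006, 0.0007, 0, 0], [0.006, 0.0007, 0, 0], [0.006, 0.0007, 0, 0], [0.006, 0.0007, 0, 0], [0.006, 0.0007, 0, 0], [0, 0, 0, 0]]

```text
time_s: 14.88
position: [585.4, -101.6, 120.3]
eef_rot: [[-0.993, -0.114, 0.002], [-0.114, 0.993, 0.0], [-0.002, -0.0, -1.0]]
force: [0.8, 0.1, -0.2]
opening: 0.7
```

```bash
cat > brass.py <<'E'
from h import *
import sys
o=ctrl.get_obs();print(o["position"],o["force"])
a=np.radians(6.6);e=np.array([np.cos(a),np.sin(a)])
for n in("wrist","scene"):
    d=cam(n);hsv=cv2.cvtColor(d["image"],cv2.COLOR_RGB2HSV)
    m=cv2.inRange(hsv,(13,100,60),(28,255,255)); v,u=np.nonzero(m)
    X=depth(d,np.c_[u,v]);c=(X[:,:2]-[583.2,-101.2]);Q=np.c_[c@e,c@[-e[1],e[0]],X[:,2]]
    Q=Q[(Q[:,2]>95)&(Q[:,2]<180)&(abs(Q[:,0])<90)&(abs(Q[:,1])<45)]
    if len(Q): print(n,len(Q),np.percentile(Q,[2,50,98],axis=0).round(1))
E
python3 brass.py
```

```text
[ 585.41771577 -101.62882871  120.30480076] [ 0.83249633  0.08958322 -0.19305205]
wrist 1326 [[-35.1 -27.1 115. ]
 [-18.3  -6.4 117.3]
 [ 29.9  10.3 123.4]]
scene 21 [[ -9.9 -26.4 108.6]
 [ 27.   -0.9 117.4]
 [ 29.8  23.5 119.9]]
```

The ring lies level at 115–118 mm with its far edge 30 mm past the axis. Lift away and check.

>>> apply_moves:
  targets:
    - [[0, 0, 0.04, 0], [0, 0, 0.06, 0], [-0.03, 0.03, 0.055, 0], [-0.03, 0.035, 0, 0], [-0.03, 0.035, 0, 0], [0, 0, 0, 0], [0, 0, 0, 0]]

```text
time_s: 15.85
position: [497.3, -4.7, 269.9]
eef_rot: [[-0.993, -0.114, 0.001], [-0.114, 0.993, 0.0], [-0.001, 0.0, -1.0]]
force: [0.2, -0.0, -0.7]
opening: 0.2
```

```bash
python3 brass.py; python3 - <<'E'
from h import *
import pickle
d=cam("wrist"); measure(d,(583.2,-101.5)); save(d,"w6.png",(100,0,400,225),2.6)
a,_=pickle.load(open("ab.pkl","rb")); t=cam("top"); df=cv2.absdiff(a["image"],t["image"]).max(2)
cv2.imwrite("pics/top1.png",cv2.resize(np.vstack([t["image"][60:320,90:500,::-1],cv2.merge([df]*3)[60:320,90:500]]),None,fx=1.1,fy=1.1))
E
```

```text
[497.29699111  -4.66916402 269.88170834] [ 0.17779959 -0.01937974 -0.65324689]
wrist 786 [[-36.6 -26.5 115.2]
 [-12.8  -0.2 117.2]
 [ 29.2  27.4 123.3]]
scene 46 [[-32.2 -25.5  98.8]
 [ 15.5  -2.  118.2]
 [ 31.8  24.1 137.7]]
line deg 4.559702 centre [ 582.38257 -100.96575] 52
marks deg 7.337362 centre [ 581.7759  -100.90814] 32
tube deg 7.1434603 axis offset -0.9734037848044412 2421
```

View pics/w6.png

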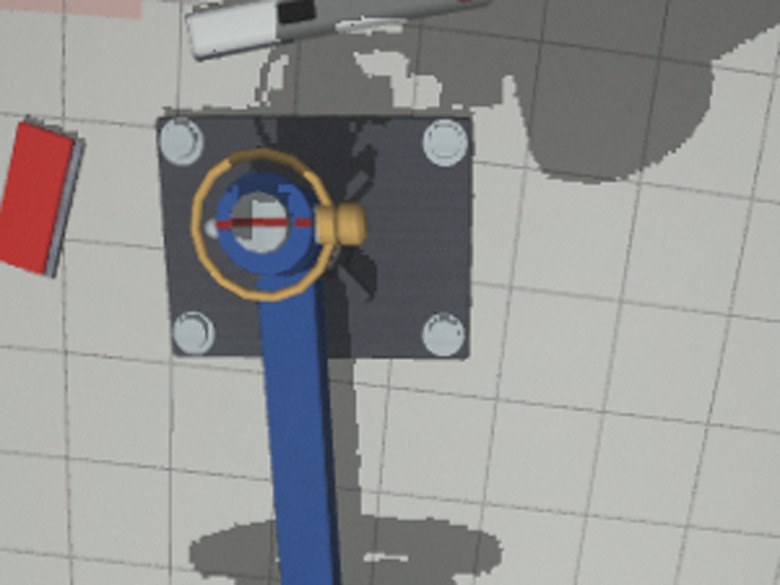

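View pics/top1.png

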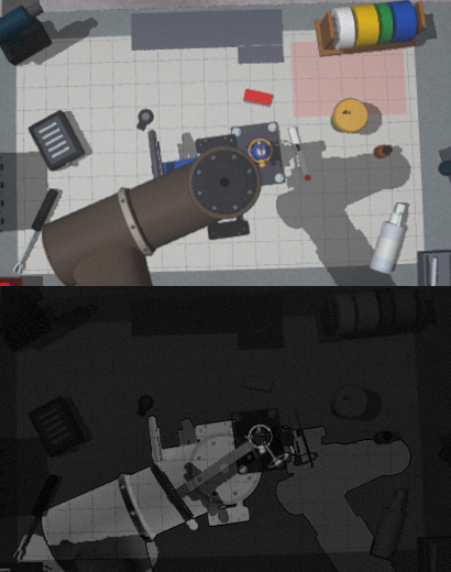

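The ring lies round the hub and pin tip, marks are in line, and bystanders look in place. Quick numeric check on squeegee and knife tip, then hand in.

```bash
python3 - <<'E'
from h import *
import pickle
a,_=pickle.load(open("ab.pkl","rb")); t=cam("top")
for d in (a,t):
    h=cv2.cvtColor(d["image"],cv2.COLOR_RGB2HSV); m=cv2.inRange(h,(0,120,60),(8,255,255))|cv2.inRange(h,(172,120,60),(180,255,255))
    for (x0,y0,x1,y1) in ((305,135,345,160),(360,215,378,228)): 
        v,u=np.nonzero(m[y0:y1,x0:x1]); print(u.mean()+x0,v.mean()+y0,len(u))
ctrl.finish_job()
E
```

```text
324.05785123966945 147.78512396694214 242
369.3809523809524 221.23809523809524 21
324.05785123966945 147.78512396694214 242
369.2352941176471 221.23529411764707 17
the job is handed in; nothing more can be done
```

The trim stand is locked and the job is handed in, at about 16 s of the 48 s allowed.

- **Arm:** I pushed it round until the red marks met the line on the post. My last readings put the marks at 7.3° and the line at 4.6–5.8°. That is at most 0.05 rad apart, inside the 0.09 rad the pin needs.
- **Pin:** I pushed it in about 39 mm until it stopped at about 9 N. The head sits about 38 mm from the post's axis, and the tip shows on the far side of the hub.
- **Ring:** It snapped down flat, level at about 117 mm, with its far edge about 30 mm past the axis, round the pin's end.
- **Everything else:** The squeegee and film knife sit where they were, to within 0.2 pixel. The other items on the bench look unmoved by eye. I kept the gripper clear of the door handle by plan, but the robot arm hides most of it in the last top view, so I did not check it closely at the end.

**Disagreement found:** the fingers end about 24 mm short of the reported TCP. My first push therefore passed over the tube without touching anything. I measured the offset with the wrist camera, allowed for it from then on, and redid the push.

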